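Set and clamp the analyser dial of a bench polarimeter

ROBOT

A 6-joint arm with a two-finger parallel gripper is mounted at the origin on a cart in front of the work surface, level with it; the furniture and walls round the work are solid. World frame = base frame: x ahead of the robot, y to its left, z up, the work surface at z = 0. Lengths are in m, angles in rad, forces in N, time in s.
With the tool pointing down it reaches from about 0.3 to 0.875 m from the base axis. Payload 6.4 kg.
Tool frame: the origin (TCP) lies at the very end of the fingers, on their centre line; the grasp point (between the pads) lies ctrl.pinch_z behind it (ctrl.pinch_z is the distance from the TCP to the grasp point, in m); y points along the fingers, z is the direction in which the jaws open and shut, and the axes are right-handed (so a half turn about y gives the same grasp; the last joint's range is limited). The gripper opens to 85 mm and grips with 20 to 120 N. Pads are 22 mm wide; open, the fingers measure 114 mm over their backs; the gripper's body (76 mm by 85 mm) begins 54 mm behind the grasp point. The pads swing forward as they close: fully open they stand 13 mm farther back than shut.
Start: joints at [1.066, 0.181, 1.607, -0, 1.354, -0.206], TCP at [0.169, 0.55, 0.231] pointing down, gripper open.
Joint ranges: [-2.99, 2.99], [-0.89, 2.07], [0.3, 2.58], [-1.14, 4.28], [0, 2.63], [-3.12, 3.12]. Speed limits (rad/s): [2.57, 2.57, 3.01, 3.14, 3.14, 3.14].

INTERFACE

Orientations are given as a unit quaternion [w, x, y, z].
In Python, from bench import ctrl gives the robot as it stands.
- The arm moves only by the shell command python3 -m pendant 'ROWS'. ROWS is JSON, one flat list of numbers, 7 for each row, row after row: the shift along the world's x, y, z in m, then the turn, a rotation vector about the world's x, y, z in degrees, then the finger opening in m, from 0 to 0.0854. In form: [tx, ty, tz, rx, ry, rz, hand, tx, ty, tz, rx, ry, rz, hand, ...]. A call has 1 to 12 rows; each row shifts and turns the commanded pose from where the row before left it; what a row does not reach is not made up. A row lasts 1/8 s, in which the tool goes at most 62.5 mm and 10.7 degrees, less where a joint would pass 70% of its speed; a pose out of reach is approached as far as the arm can. A call with a gripper value outside its range is refused whole. The fingers move at their own pace and stop on an object; the grip force is fixed at half the most. Time passes only in rows, so rows that do not move let the fingers close. It gives the time, the measured TCP pose, the force and the opening at its end, in the units of the state.
- ctrl.get_obs(): the state, without advancing time (a new reading comes with each control period).
- ctrl.camera(name): name is "scene" or "side" or "wrist"; returns the picture (384x512x3 uint8, red, green, blue); there is no depth.
- ctrl.camera_info(name): a dict with "fx", "fy", "cx", "cy" (pixels), "origin" and "rotation" of the camera in the world; the wrist camera has in their place "tool_from_camera" (4x4, takes a point from camera to tool coordinates, whose origin is the TCP and whose axes are the tool frame's). Camera axes: x right, y down, z forward; pixel columns grow to the right and rows downward; lengths in m; the calibration is good to about 2 mm. A picture is of the moment at which its call begins: read the wrist's pose just before it. camera_info takes no time and is no camera call.
- ctrl.hand_in(): hands the job in, once; it reports no verdict.
Trained networks look in the newest picture that a camera, given by its name, has taken for a name from the list of things; names that differ only in an ending like _2 or _b are one class to them, and where a whole thing is asked for, a point or a joint stands for the part that bears it (a point fixed in the world has none). Each returns a list of dicts, best first, with "score" (0 to 1); they miss things now and then, are a little off and sometimes report something else, mostly with a low value. They report only what shows in the picture. A call takes as long as a camera call.
- ctrl.silhouettes(target, camera): "mask" (384x512 bool, what is visible of it) and "bbox" ([left, top, right, bottom] in pixels, round what is visible of it).
The state is a dict: "time_s": time; "q": joint angles; "dq": joint speeds; "joint_efforts": joint torques, N m; "eef_pos": TCP position; "eef_rot": TCP orientation; "wrist_force": force on the tool from outside, world axes, zero at the start; "torque": the same for the moment, N m; "opening": opening from 0.0 (shut) to 1.0 (fully open).
Only numpy, scipy, OpenCV 4.12 (cv2) and the standard library are available. Lean on these libraries where they do the work, as an engineer would, in place of code of your own. Each camera call takes 0.05 s, during which the arm holds its last target.

TASK

Get the bench polarimeter ready for the 30 degree control solution: loosen its clamp lever, turn the knurled ring until the 30 degree line of the dial stands at the index line on the front plate, then swing the lever tight again until the dial is firmly clamped at that reading, without forcing the lever beyond firm. Leave the bottles beside it standing where they are.

Things in the scene. Friction and masses are not known exactly. Their poses are not given: they have to be found in the camera images.
- polarimeter: White bench polarimeter, fixed; 180 x 150 mm base, 232 mm high over all. Origin: on the worktop, on the vertical axis of the dial. z up; -x is its front, with the index plate; -y is the side with the grey clamp bracket and lever. From below: lamp base, glass sample tube and rear column, round head of 80 mm radius, dial.
- dial (a joint): Reading of the dial, rad: the scale line that stands at the index line (0.5236 = 30 degrees). Grows when turned anticlockwise seen from above. Stops at -5 and 185 degrees. Starts 85 to 145 degrees above 30, so most wrists need to take hold twice. Loosened it turns with 0.06 N m and stays where it is left; clamped it does not turn.
- zero_mark (a point): Outer end of the scale's zero line, 70 mm from the axis, on the white disc (radius 72 mm, upper face at z = 175 mm). The zero line is the thickest and carries a black diamond. Going clockwise from it the readings rise to 180 over half the disc: short black lines every 5, medium every 10, long every 30 degrees; 30 is the first long line after zero.
- index_mark (a point): Inner end of the black radial index line, on the small aluminium plate at the front (-x) of the head, 76 mm from the dial's axis, level with the scale (z = 175 mm).
- ring_grip (a point): Point on the dial's axis at z = 198 mm, the height to grip the black knurled ring that turns with the dial: an upright cylinder, 56 mm in diameter (58 over its ribs), from the disc at z = 175 mm up to 210 mm. 28 mm round it is free for fingers down to the disc; farther out only the clamp stands, on the -y side.
- clamp_lever (a joint): Angle of the clamp lever, rad, about its vertical screw: 0 fully loose (pointing 70 degrees clockwise of the polarimeter's +x), growing clockwise seen from above as it tightens; stop at 2.0. Below 0.8 the dial is free. It bites somewhere between 0.9 and 1.35, by the wear of its pad; it is firm 0.2 to 0.45 rad beyond the bite, and 0.6 rad beyond it is forced.
- clamp_screw (a point): Axis of the lever's vertical screw, at the top of the lever's hub (z = 215 mm), 67 mm from the dial's axis on the -y side. Turning the lever takes 0.3 N m (5 N at its grip point); past the bite this rises by about 1 N m per rad, so that at 9 to 11 N there it is well firm. It stays where it is left, or springs back up to a tenth of a radian.
- lever_grip (a point): Grip point of the lever, moving with it: centre of a level round black bar, 12 mm thick, 60 mm from the screw's axis, at z = 219 mm. The bar runs level from 24 to 80 mm from that axis and ends in a 15 mm ball. Under and beside its outer half all is free for 150 mm down.
- clamp_shoe: Steel shoe with a brass pad, 11 mm across, under the jaw of the clamp bracket; the lever lowers it 7 mm per rad onto the dial's rim. Its contact force is the clamping force: none when loose, above 25 N when firm; 90 N would mark the dial. Not to be touched.
- bottle_brown: Amber bottle with a black cap, 60 mm across, 142 mm high, standing to the left of the polarimeter. Origin: centre of its foot. Bystander.
- bottle_white: White bottle with a white screw cap, 61 mm across, 150 mm high, standing behind on the left. Origin: centre of its foot. Bystander.

How it is judged:
On the way, in this order (a step that is already met when the one before it is completed fails the run):
1. the clamp is loosened: the shoe no longer presses on the dial (contact force between clamp_shoe and anything else below 0.5 N), for 0.2 s.
2. the dial reads 30 degrees, within 3, with the clamp still loose (value of joint dial between 0.4712 and 0.576 rad and contact force between clamp_shoe and anything else below 0.5 N), for 0.2 s.
At the end, for the whole second after the job is handed in: The dial is at rest with its reading at 30 degrees, within 3 degrees; the clamp shoe presses on it with more than 25 N; both bottles stand upright (value of joint dial between 0.4712 and 0.576 rad and contact force between clamp_shoe and anything else above 25 N and velocity of joint dial between -0.02 and 0.02 rad/s and angle between each of bottle_brown, bottle_white's own z axis and vertical below 0.2 rad); the robot touches nothing.
It fails at once if the clamp is forced: it presses on the dial with over 90 N (contact force between clamp_shoe and anything else above 90 N).
It fails at once if a bottle is pushed more than 25 mm from its place (distance of any of bottle_brown, bottle_white from where it was at the start of the episode above 0.025 m).
It also fails if it takes over 72 s, if anything falls off the work surface, if the arm or the gripper's body presses on something with over 40 N, if the wrist force passes 120 N, or if a joint passes its speed limit or range.

## Working session

There is one attempt and no reset: what is moved stays moved. The work goes in short steps, Python scripts to look and compute and a shell command to move; the robot and the scene stay as the last step left them, time stands still between calls to the robot, and variables do not carry over. Pictures are saved under pics/ and viewed, and the job is handed in when it is done.

```bash
ls; mkdir -p pics
cat > h.py <<'E'
import numpy as np, cv2
from bench import ctrl
def save(n,im): cv2.imwrite(f'pics/{n}.png',cv2.cvtColor(im,cv2.COLOR_RGB2BGR))
def ray(cam,uv,obs=None):
    i=ctrl.camera_info(cam)
    d=np.array([(uv[0]-i['cx'])/i['fx'],(uv[1]-i['cy'])/i['fy'],1.])
    if 'origin' in i: return np.array(i['origin']),np.array(i['rotation'])@d
    T=np.array(i['tool_from_camera']); w,x,y,z=obs['eef_rot']
    from scipy.spatial.transform import Rotation as R
    Q=R.from_quat([x,y,z,w]).as_matrix()
    return Q@T[:3,3]+np.array(obs['eef_pos']), Q@T[:3,:3]@d
def onz(cam,uv,z,obs=None):
    o,d=ray(cam,uv,obs); return o+d*(z-o[2])/d[2]
def proj(cam,p,obs=None):
    i=ctrl.camera_info(cam)
    if 'origin' in i: o,Rm=np.array(i['origin']),np.array(i['rotation'])
    else:
        from scipy.spatial.transform import Rotation as R
        T=np.array(i['tool_from_camera']); w,x,y,z=obs['eef_rot']
        Q=R.from_quat([x,y,z,w]).as_matrix(); Rm=Q@T[:3,:3]; o=Q@T[:3,3]+np.array(obs['eef_pos'])
    c=Rm.T@(np.array(p)-o); return np.array([c[0]/c[2]*i['fx']+i['cx'],c[1]/c[2]*i['fy']+i['cy']])
E
python3 - <<'E'
from h import *
o=ctrl.get_obs();print(o, ctrl.pinch_z)
for c in ['scene','side','wrist']:
    save(c+'0',ctrl.camera(c)); print(c,ctrl.camera_info(c))
E
```

```text
pics
{'time_s': 0.0, 'q': array([ 1.06572424e+00,  1.81531828e-01,  1.60801538e+00,  1.50126786e-05,
        1.35378299e+00, -2.06312314e-01]), 'dq': array([-0.00082511, -0.00042479,  0.0016358 ,  0.0002935 , -0.00082364,
       -0.0001665 ]), 'joint_efforts': array([-1.41865326e-03, -4.44869936e+01, -3.51334620e+01, -2.95071477e-04,
        9.06798203e-03, -7.74589694e-06]), 'eef_pos': array([0.16895664, 0.54904216, 0.23038576]), 'eef_rot': array([-0.69865763,  0.69980575, -0.10545502,  0.10501744]), 'wrist_force': array([-0.22704075, -0.26569408,  0.76765189]), 'torque': array([ 0.00697598,  0.01688216, -0.00920482]), 'opening': 0.9980585577509191} 0.0187
scene {'fx': 347.3268065845674, 'fy': 347.3268065845674, 'cx': 251.05212300461105, 'cy': 195.43953777696137, 'origin': array([ 0.0681709 , -0.30219096,  0.68592678]), 'rotation': array([-0.38616561,  0.79436171, -0.42698639,  0.1937736 ])}
side {'fx': 348.23589960434697, 'fy': 348.23589960434697, 'cx': 255.0056824106956, 'cy': 194.5023187422056, 'origin': array([0.45276962, 0.85999732, 0.46138481]), 'rotation': array([ 0.05257502, -0.08728285,  0.81936662, -0.56414174])}
wrist {'fx': 321.4407112474667, 'fy': 321.4407112474667, 'cx': 251.4570674604538, 'cy': 192.1213124838983, 'tool_from_camera': array([[ 2.54657683e-04,  9.49276589e-01,  3.14442193e-01,
        -7.97423711e-02],
       [-1.96307467e-04, -3.14442149e-01,  9.49276617e-01,
        -1.42404711e-01],
       [ 9.99999948e-01, -3.03467934e-04,  1.06274974e-04,
        -4.48698300e-04],
       [ 0.00000000e+00,  0.00000000e+00,  0.00000000e+00,
         1.00000000e+00]])}
```

Run:
```python
s=open('h.py').read()
s=s.replace("import numpy as np, cv2","import numpy as np, cv2\nfrom scipy.spatial.transform import Rotation as RR\ndef qm(q): return RR.from_quat([q[1],q[2],q[3],q[0]]).as_matrix()")
s=s.replace("np.array(i['rotation'])","qm(i['rotation'])")
open('h.py','w').write(s)
```

```text
(no output)
```

View pics/scene0.png

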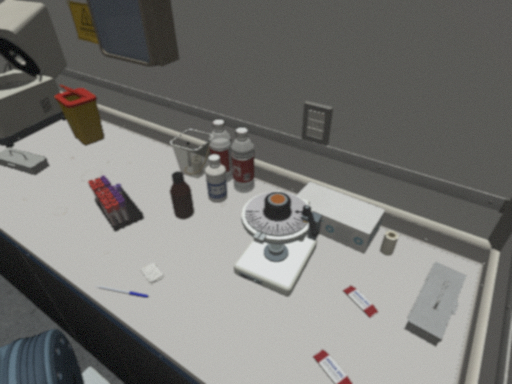

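View pics/side0.png

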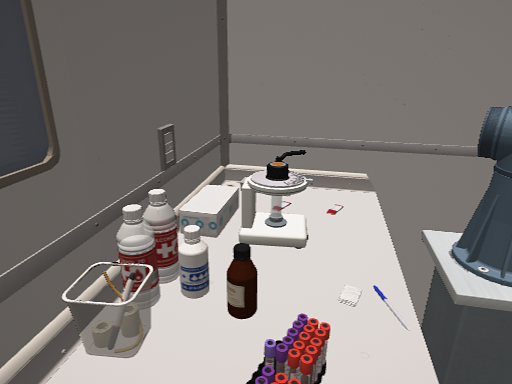

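View pics/wrist0.png

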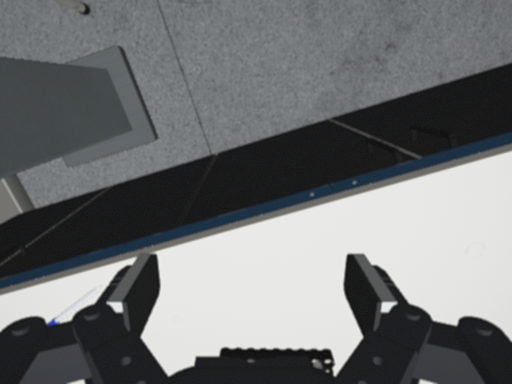

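Run:
```python
from h import *
for c in ['scene','side']:
    im=ctrl.camera(c)
    for t in ['dial','clamp_lever','ring_grip','polarimeter','bottle_brown','bottle_white','zero_mark','index_mark','clamp_screw']:
        r=ctrl.silhouettes(t,c)
        for x in r[:2]: 
            ys,xs=np.nonzero(x['mask']); print(c,t,round(x['score'],2),x['bbox'],xs.mean().round(1),ys.mean().round(1),len(xs))
        if r and t=='dial':
            np.save(c+'_dial.npy',r[0]['mask'])
            print(onz(c,(xs.mean(),ys.mean()),.175))
    b={'scene':(220,150,350,290),'side':(225,140,320,250)}[c]
    save(c+'1',cv2.resize(im[b[1]:b[3],b[0]:b[2]],None,fx=5.5 if c=='scene' else 4.,fy=5.5 if c=='scene' else 4.,interpolation=cv2.INTER_CUBIC)[:600])
```

```text
scene dial 0.9 [246.8, 188.2, 307.3, 238.6] 275.7 213.4 2234
[ 0.56504784 -0.01809088  0.175     ]
scene clamp_lever 0.59 [299.1, 208.6, 319.2, 238.4] 310.8 219.9 251
scene ring_grip 0.59 [245.9, 195.3, 307.8, 235.4] 275.9 213.5 2143
scene polarimeter 0.59 [232.8, 192.4, 322.1, 296.3] 278.1 240.1 6344
scene bottle_brown 0.75 [170.6, 171.0, 194.7, 218.7] 181.6 196.5 829
scene bottle_white 0.88 [207.0, 154.1, 226.9, 202.1] 216.7 179.7 800
scene zero_mark 0.62 [240.3, 190.9, 305.4, 233.3] 275.5 213.5 2122
scene zero_mark 0.19 [170.4, 170.7, 195.3, 219.5] 181.4 196.6 829
scene index_mark 0.61 [232.2, 189.7, 325.9, 295.6] 278.2 240.0 6437
scene index_mark 0.23 [245.6, 195.3, 308.0, 234.6] 275.9 213.6 2195
scene clamp_screw 0.64 [234.2, 190.4, 322.4, 293.7] 277.9 240.3 6578
scene clamp_screw 0.52 [249.1, 189.4, 309.1, 237.9] 275.8 213.5 2192
side dial 0.61 [250.5, 164.7, 305.2, 190.6] 277.2 176.4 981
side dial 0.23 [275.1, 149.2, 305.7, 162.2] 289.1 155.0 129
[ 0.56510496 -0.25318869  0.175     ]
side clamp_lever 0.57 [276.7, 148.9, 303.9, 162.5] 288.3 154.9 152
side ring_grip 0.68 [251.3, 161.4, 304.9, 185.3] 277.2 175.9 999
side polarimeter 0.93 [239.8, 150.4, 314.5, 249.0] 273.9 206.7 4261
side bottle_brown 0.6 [227.6, 238.2, 262.5, 319.8] 242.2 283.0 2003
side bottle_white 0.79 [180.2, 224.8, 211.7, 300.6] 193.8 263.6 1863
side zero_mark 0.95 [250.1, 161.7, 307.3, 191.7] 277.5 176.4 988
side index_mark 0.9 [239.8, 149.3, 314.4, 249.1] 273.7 206.7 4296
side clamp_screw 0.79 [239.0, 149.9, 314.2, 251.5] 273.8 206.6 4403
```

Run:
```python
from h import *
print(onz('side',(277.2,177.5),.18),onz('scene',(276,213.4),.18))
print('brown',onz('scene',(181.6,196.5),.07),onz('side',(242.2,283),.07))
print('white',onz('scene',(216.7,179.7),.075),onz('side',(193.8,263.6),.075))
```

```text
[0.56683844 0.00642298 0.18      ] [ 0.56048951 -0.0213253   0.18      ]
brown [0.58483393 0.3018301  0.07      ] [0.58376337 0.3216518  0.07      ]
white [0.69671115 0.26313082 0.075     ] [0.69374322 0.28569231 0.075     ]
```

View pics/scene1.png

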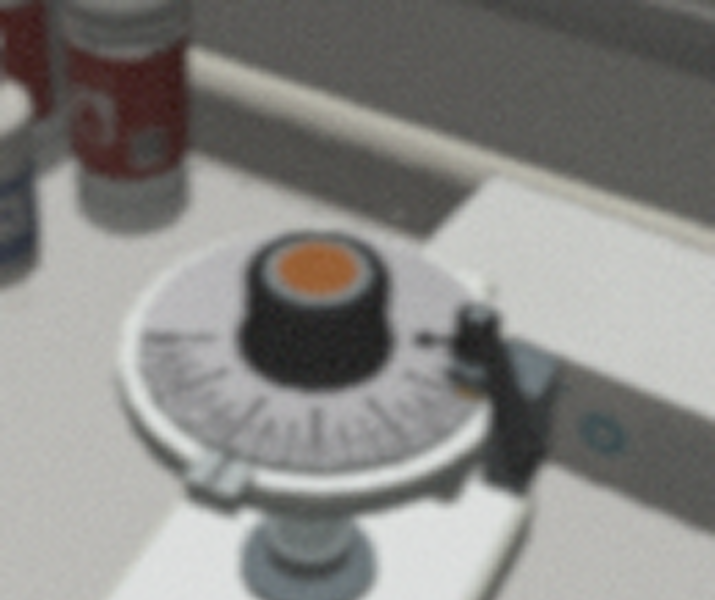

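View pics/side1.png

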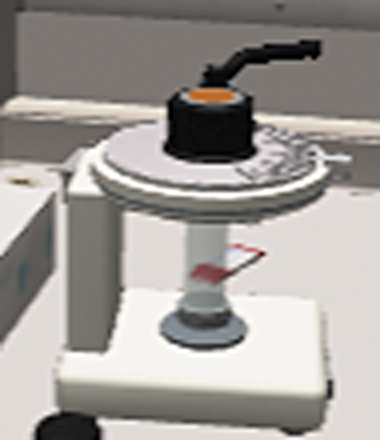

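Run:
```python
from h import *
def tri(a,b):
    o1,d1=ray('scene',a);o2,d2=ray('side',b)
    s=np.linalg.lstsq(np.c_[d1,-d2],o2-o1,rcond=None)[0]
    p,q=o1+s[0]*d1,o2+s[1]*d2
    return (p+q)/2,np.linalg.norm(p-q)
print(onz('scene',(277.8,198.7),.21),onz('side',(277.8,164),.21))
print(tri((277.8,198.7),(277.8,164)))
print('index',tri((220+222/5.5,150+470/5.5),(225+335/4,140+157/4)))
print('lever end',tri((220+520/5.5,150+470/5.5),(225+317/4,140+48/4)))
print('foot front',tri((220+110/5.5,150+595/5.5),(225+62/4,140+350/4)))
```

```text
[ 0.57416201 -0.01685358  0.21      ] [ 0.56950179 -0.01550589  0.21      ]
(array([ 0.57100915, -0.01775653,  0.21060649]), np.float64(0.0034588514208298863))
index (array([ 0.48882882, -0.02550888,  0.17266198]), np.float64(0.004607627906359636))
lever end (array([ 0.50974076, -0.13448189,  0.2172636 ]), np.float64(0.00035666362049138506))
foot front (array([0.59793351, 0.07007977, 0.02161597]), np.float64(0.12492919748342195))
```

```bash
python3 - <<'E'
from h import *
o=ctrl.get_obs(); print(qm(o['eef_rot']).round(3))
p=onz('scene',(297.3,211.8),.175); print(p, np.degrees(np.arctan2(p[1]+.017,p[0]-.571)))
E
python3 -m pendant '[0.045,-0.04,0.02,0,0,0,0.0854, 0.045,-0.04,0.02,0,0,0,0.0854, 0.045,-0.04,0.02,0,0,0,0.0854, 0.045,-0.045,0.02,0,0,0,0.0854, 0.04,-0.05,0.02,0,0,0,0.0854, 0.03,-0.05,0.02,0,0,0,0.0854, 0.03,-0.05,0,0,0,0,0.0854, 0.03,-0.05,0,0,0,0,0.0854, 0.03,-0.05,0,0,0,0,0.0854, 0.02,-0.05,0,0,0,0,0.0854, 0.02,-0.05,0,0,0,0,0.0854]'
```

```text
[[ 0.956  0.     0.294]
 [-0.294  0.     0.956]
 [ 0.    -1.     0.   ]]
[ 0.5952453  -0.05534295  0.175     ] -57.69371244288651
time_s: 2.52
eef_pos: [0.5422, 0.0408, 0.3479]
eef_rot: [0.699, -0.699, 0.105, -0.105]
wrist_force: [0.7, 0.3, -1.0]
opening: 1.006
```

```bash
python3 -m pendant '[0.015,-0.03,0,0,0,0,0.0854, 0.01,-0.03,0,0,0,0,0.0854, 0,0,0,0,0,0,0.0854, 0,0,0,0,0,0,0.0854]'
python3 - <<'E'
from h import *
o=ctrl.get_obs(); im=ctrl.camera('wrist'); 
np.save('w1.npy',im); import pickle; pickle.dump(o,open('w1.pkl','wb'))
for t in ['dial','clamp_lever']:
    for x in ctrl.silhouettes(t,'wrist')[:2]:
        ys,xs=np.nonzero(x['mask']); print(t,x['score'],x['bbox'],xs.mean(),ys.mean())
save('w1',cv2.resize(im,None,fx=1.5,fy=1.5,interpolation=cv2.INTER_CUBIC))
E
```

```text
time_s: 3.02
eef_pos: [0.5665, -0.017, 0.3477]
eef_rot: [0.699, -0.699, 0.105, -0.105]
wrist_force: [1.0, 0.8, -0.5]
opening: 1.003
dial 0.65 [182.2, 102.0, 327.0, 238.5] 255.30217420480471 169.80620050999866
clamp_lever 0.86 [100.6, 156.5, 198.8, 218.0] 151.98621103117506 190.88968824940048
```

View pics/w1.png

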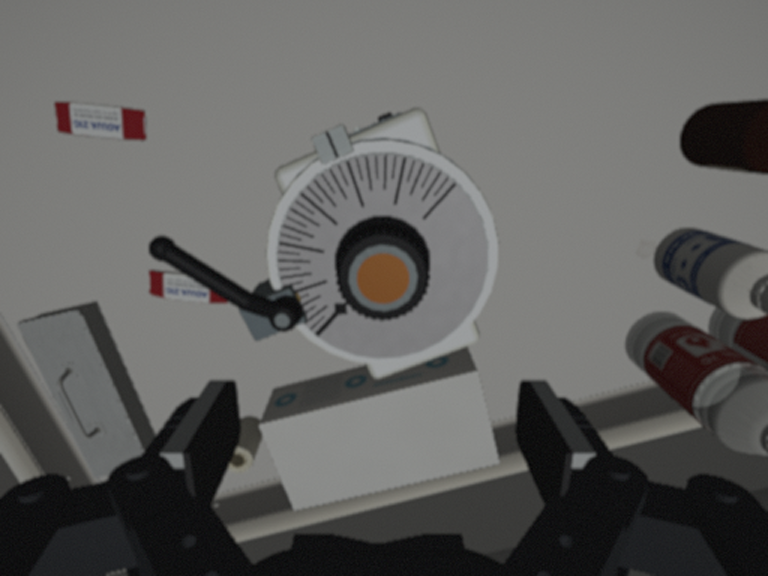

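```bash
cat > m.py <<'E'
from h import *
import pickle
o=pickle.load(open('w1.pkl','rb'))
f=lambda u,v,z: onz('wrist',(u/1.5,v/1.5),z,o)[:2]
c=f(383,277,.21); print('cap',c)
for n,(u,v,z) in dict(idx_in=(341,156,.175),idx_out=(331,133,.175),zero_out=(318,332,.175),zero_dia=(341,309,.175),l180o=(455,183,.175),l180i=(425,217,.175),screw=(283,318,.215),ball=(162,247,.219),elbow=(255,303,.219)).items():
    p=f(u,v,z); d=p-c; print(n,p.round(4),np.linalg.norm(d).round(4),np.degrees(np.arctan2(d[1],d[0])).round(1))
s=f(283,318,.215);b=f(162,247,.219);d=b-s;print('lever',np.linalg.norm(d),np.degrees(np.arctan2(d[1],d[0])))
E
python3 m.py
```

```text
cap [ 0.57294944 -0.01565324]
idx_in [ 0.4991 -0.0205] 0.074 -176.3
idx_out [ 0.4842 -0.022 ] 0.089 -175.9
zero_out [ 0.6087 -0.0743] 0.0687 -58.6
zero_dia [ 0.597  -0.0532] 0.0446 -57.4
l180o [0.5366 0.0442] 0.07 121.3
l180i [0.552 0.02 ] 0.0413 120.4
screw [ 0.5785 -0.0815] 0.0661 -85.2
ball [ 0.5155 -0.1313] 0.1291 -116.4
elbow [ 0.5633 -0.0929] 0.0778 -97.2
lever 0.08032191660349292 -141.71698533885126
```

```bash
python3 -m pendant '[-0.003,-0.0085,-0.004,0,0,-10.4,0.035, -0.003,-0.0085,-0.004,0,0,-10.4,0.035, -0.003,-0.0085,-0.004,0,0,-10.4,0.035, -0.003,-0.0085,-0.004,0,0,-10.4,0.035, -0.003,-0.0085,-0.004,0,0,-10.4,0.035, -0.003,-0.0085,-0.004,0,0,-10.4,0.035, -0.003,-0.0085,-0.004,0,0,-10.4,0.035, -0.003,-0.0085,-0.004,0,0,-10.4,0.035, -0.003,-0.0085,-0.004,0,0,-10.4,0.035, -0.003,-0.0085,-0.004,0,0,-10.4,0.035, -0.003,-0.0085,-0.004,0,0,-10.2,0.035, 0,0,0,0,0,0,0.035]'
python3 - <<'E'
from h import *
o=ctrl.get_obs(); print(o['q'],qm(o['eef_rot']).round(3),o['eef_pos'],o['opening'])
im=ctrl.camera('wrist'); save('w2',im)
E
```

```text
time_s: 4.68
eef_pos: [0.5334, -0.1104, 0.3037]
eef_rot: [0.292, -0.292, 0.644, -0.644]
wrist_force: [1.1, 0.6, -0.1]
opening: 0.405
[-4.22161163e-01  6.03100612e-02  1.59426118e+00  8.91175930e-05
  1.48737293e+00  2.97134324e-01] [[-0.659 -0.     0.752]
 [-0.752  0.    -0.659]
 [ 0.    -1.    -0.   ]] [ 0.53342644 -0.11042906  0.30365139] 0.4051368319239919
```

View pics/w2.png

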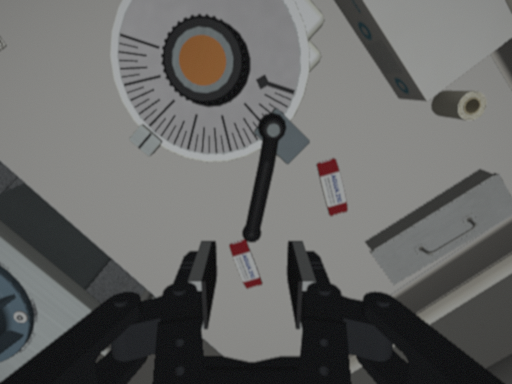

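```bash
python3 -m pendant '[-0.0025,-0.009,-0.01,0,0,-10.5,0.035, 0,0,-0.03,0,0,0,0.035, 0,0,0,0,0,0,0.035]'
python3 - <<'E'
from h import *
im=ctrl.camera('wrist'); save('w3',im)
E
```

```text
time_s: 5.1
eef_pos: [0.53, -0.1187, 0.2619]
eef_rot: [0.231, -0.234, 0.669, -0.667]
wrist_force: [-0.2, 1.3, 0.6]
opening: 0.41
```

View pics/w3.png

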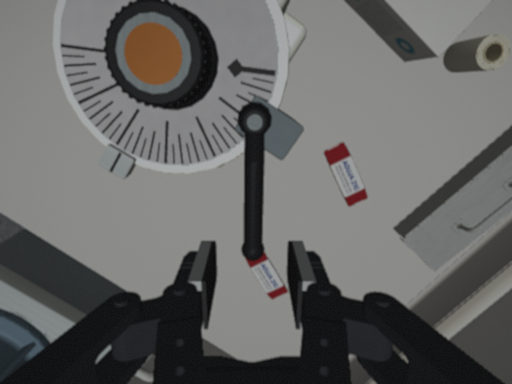

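```bash
python3 -m pendant '[0,0,-0.036,0,0,0,0.035, 0,0,-0.036,0,0,0,0.035, 0,0,0,0,0,0,0.035, 0,0,0,0,0,0,0.025,0,0,0,0,0,0,0.025]'
python3 - <<'E'
from h import *
o=ctrl.get_obs(); print(o['wrist_force'],o['torque'])
im=ctrl.camera('wrist'); save('w4',im)
E
```

```text
time_s: 5.78
eef_pos: [0.5325, -0.1204, 0.1942]
eef_rot: [-0.232, 0.23, -0.667, 0.669]
wrist_force: [-0.1, 1.0, 0.5]
opening: 0.289
[-0.12022671  1.01905434  0.53496502] [ 0.00172943 -0.01738616  0.08046564]
```

View pics/w4.png

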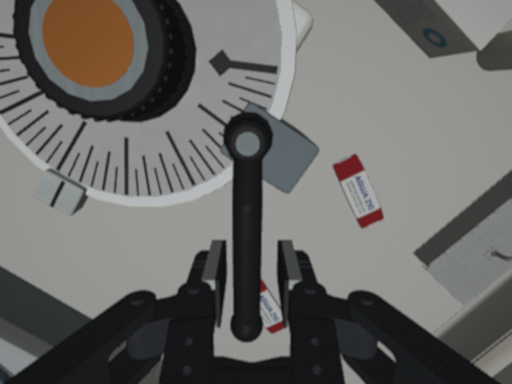

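```bash
python3 -m pendant '[0.0024,-0.0028,0,0,0,4.5,0.025, 0.0024,-0.0029,0,0,0,4.5,0.025, 0.0037,-0.0029,0,0,0,4.5,0.025, 0.0037,-0.0029,0,0,0,4.5,0.025]'
python3 -m pendant '[0.0041,-0.0023,0,0,0,4.5,0.025, 0.0041,-0.0023,0,0,0,4.5,0.025,0,0,0,0,0,0,0.025]'
```

```text
time_s: 6.32
eef_pos: [0.5435, -0.1313, 0.1928]
eef_rot: [0.334, -0.334, 0.623, -0.623]
wrist_force: [-1.2, 2.1, 1.6]
opening: 0.292
time_s: 6.7
eef_pos: [0.5518, -0.1361, 0.1927]
eef_rot: [-0.381, 0.381, -0.596, 0.596]
wrist_force: [-1.7, 0.9, 1.7]
opening: 0.293
```

```bash
python3 -m pendant '[0.0044,-0.0016,0,0,0,4.5,0.025, 0.0045,-0.0017,0,0,0,4.5,0.025, 0.0046,-0.0009,0,0,0,4.5,0.025, 0.0046,-0.0009,0,0,0,4.5,0.025, 0.0047,-0.0002,0,0,0,4.5,0.025, 0.0047,-0.0002,0,0,0,4.5,0.025, 0.0047,0.0006,0,0,0,4.5,0.025, 0.0047,0.0006,0,0,0,4.5,0.025,0,0,0,0,0,0,0.025]'
python3 - <<'E'
from h import *
im=ctrl.camera('wrist'); save('w5',im)
E
```

```text
time_s: 7.82
eef_pos: [0.5886, -0.141, 0.1924]
eef_rot: [-0.546, 0.546, -0.449, 0.45]
wrist_force: [-2.4, -1.7, 1.0]
opening: 0.292
```

View pics/w5.png

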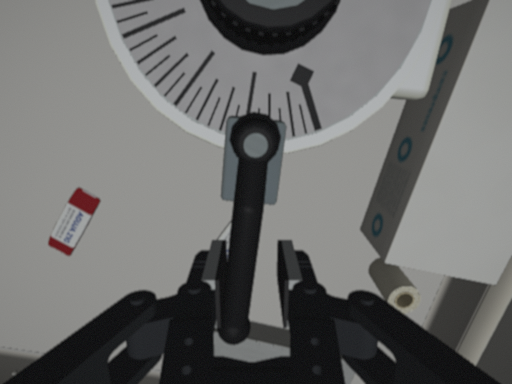

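```bash
python3 -m pendant '[0.0025,0,0.02,0,0,0,0.025, 0,0,0.045,0,0,0,0.025, 0,0,0.045,0,0,0,0.07, -0.003,0.025,0,0,0,7,0.07, -0.003,0.025,0,0,0,7,0.07, -0.003,0.025,0,0,0,7,0.07, -0.004,0.025,0,0,0,7,0.07, -0.004,0.025,0,0,0,6,0.07, 0,0,0,0,0,0,0.07, 0,0,0,0,0,0,0.07]'
python3 - <<'E'
from h import *
o=ctrl.get_obs(); print(o['q'],qm(o['eef_rot']).round(3),o['eef_pos'],o['opening'])
im=ctrl.camera('wrist'); save('w6',im)
E
```

```text
time_s: 9.12
eef_pos: [0.5742, -0.0156, 0.302]
eef_rot: [0.653, -0.653, 0.27, -0.271]
wrist_force: [-0.5, -0.9, 0.3]
opening: 0.817
[-2.33636117e-01  1.28382357e-01  1.52395007e+00 -3.34435825e-05
  1.48832075e+00 -1.02003098e+00] [[ 0.708  0.001  0.706]
 [-0.706 -0.     0.708]
 [ 0.001 -1.     0.   ]] [ 0.5742244  -0.01557617  0.30197408] 0.8167967727797962
```

View pics/w6.png

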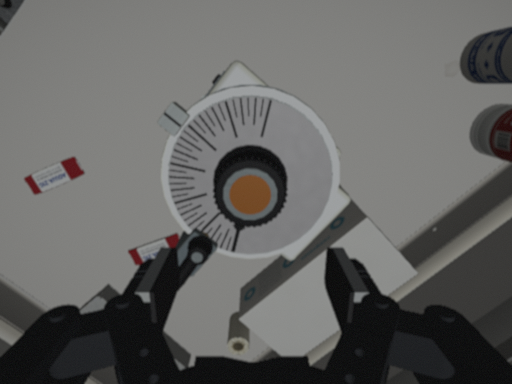

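Run:
```python
from h import *
o=ctrl.get_obs(); f=lambda u,v,z: onz('wrist',(u,v),z,o)[:2]
c=f(249.5,193,.21);print(c)
for n,(u,v) in dict(idxin=(183,126),idxout=(170,112),zo=(235,249.5)).items():
    d=f(u,v,.175)-c; print(n,np.linalg.norm(d),np.degrees(np.arctan2(d[1],d[0])))
s=f(197.5,256,.215); print(s,s-c)
```

```text
[ 0.5723     -0.01592367]
idxin 0.07213227729068122 -175.2656595683426
idxout 0.08694201854014902 -176.72828365838268
zo 0.06900917695856039 -56.59076030315513
[ 0.57930611 -0.08213255] [ 0.00700612 -0.06620888]
```

Axis at (0.572, -0.016) confirmed. Descend onto the ring.

```bash
python3 -m pendant '[-0.0015,0,-0.04,0,0,0,0.07, 0,0,-0.04,0,0,0,0.07, 0,0,-0.03,0,0,0,0.07, 0,0,-0.012,0,0,0,0.07, 0,0,0,0,0,0,0.07]'
python3 - <<'E'
from h import *
im=ctrl.camera('wrist'); save('w7',im)
E
```

```text
time_s: 9.8
eef_pos: [0.5724, -0.0158, 0.1795]
eef_rot: [-0.653, 0.654, -0.27, 0.27]
wrist_force: [-0.3, 0.5, 0.3]
opening: 0.82
```

View pics/w7.png

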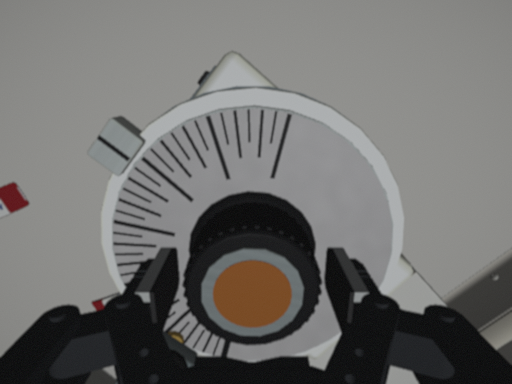

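```bash
python3 -m pendant '[0,0,0,0,0,0,0.05, 0,0,0,0,0,0,0.05, 0,0,0,0,0,0,0.05, 0,0,0,0,0,0,0.05]'
python3 -m pendant '[0,0,0,0,0,-7,0.05, 0,0,0,0,0,-7,0.05, 0,0,0,0,0,-7,0.05, 0,0,0,0,0,-7,0.05, 0,0,0,0,0,0,0.05]'
python3 - <<'E'
from h import *
o=ctrl.get_obs(); print(o['wrist_force'],o['torque'])
R=qm(o['eef_rot']); print(np.degrees(np.arctan2(R[1,2],R[0,2])))
im=ctrl.camera('wrist'); save('w8',im)
E
```

```text
time_s: 10.35
eef_pos: [0.5731, -0.0162, 0.1821]
eef_rot: [-0.653, 0.654, -0.269, 0.271]
wrist_force: [-3.3, -1.9, 5.2]
opening: 0.636
time_s: 10.98
eef_pos: [0.5726, -0.0165, 0.1821]
eef_rot: [-0.568, 0.569, -0.419, 0.421]
wrist_force: [-5.6, -3.4, 6.5]
opening: 0.636
[-5.61149553 -3.35022689  6.49476045] [-0.67308191  1.11455635 -0.06673951]
17.09195809120879
```

View pics/w8.png

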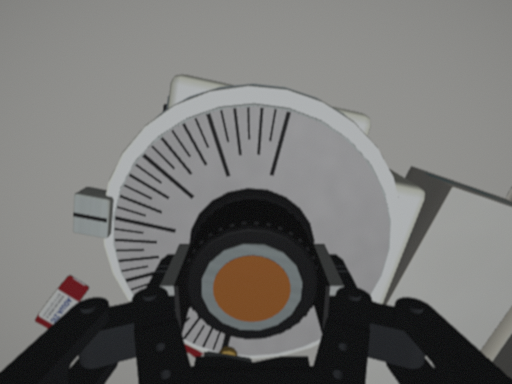

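```bash
python3 -m pendant '[0,0,0,0,0,-7,0.05, 0,0,0,0,0,-7,0.05, 0,0,0,0,0,-7,0.05, 0,0,0,0,0,-7,0.05,0,0,0,0,0,-7,0.05, 0,0,0,0,0,-7,0.05, 0,0,0,0,0,-7,0.05, 0,0,0,0,0,-7,0.05,  0,0,0,0,0,-4,0.05,0,0,0,0,0,0,0.05,0,0,0,0,0,0,0.05]'
python3 - <<'E'
from h import *
o=ctrl.get_obs(); print(o['wrist_force'],o['torque'])
R=qm(o['eef_rot']); print(np.degrees(np.arctan2(R[1,2],R[0,2])))
im=ctrl.camera('wrist'); save('w9',cv2.resize(im,None,fx=1.5,fy=1.5,interpolation=cv2.INTER_CUBIC))
E
```

```text
time_s: 12.4
eef_pos: [0.5715, -0.0162, 0.1821]
eef_rot: [-0.282, 0.284, -0.648, 0.648]
wrist_force: [-10.4, -3.2, 10.2]
opening: 0.64
[-10.43470925  -3.15999157  10.22253734] [-0.2935335   1.8743538  -0.10861263]
-42.83328216697143
```

View pics/w9.png

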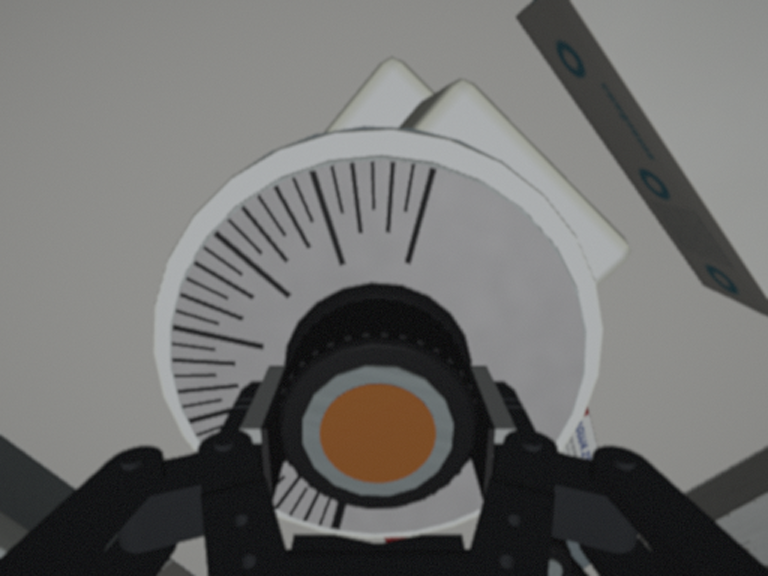

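```bash
python3 -m pendant '[0,0,0,0,0,0,0.07, 0,0,0,0,0,0,0.07, 0,0,0,0,0,0,0.07, 0,0,0.02,0,0,0,0.07, 0,0,0.04,0,0,0,0.07, 0,0,0.05,0,0,0,0.07,0,0,0.01,0,0,0,0.07,0,0,0,0,0,0,0.07]'
python3 - <<'E'
from h import *
import pickle
o=ctrl.get_obs(); print(o['eef_pos'])
im=ctrl.camera('wrist'); np.save('w10.npy',im);pickle.dump(o,open('w10.pkl','wb'))
save('w10',cv2.resize(im,None,fx=1.5,fy=1.5,interpolation=cv2.INTER_CUBIC))
save('w10b',cv2.resize(im[60:280,120:380],None,fx=3,fy=3,interpolation=cv2.INTER_CUBIC)[:600])
E
```

```text
time_s: 13.45
eef_pos: [0.5728, -0.0153, 0.3003]
eef_rot: [-0.283, 0.283, -0.648, 0.648]
wrist_force: [-0.1, -0.3, -0.5]
opening: 0.821
[ 0.57280737 -0.01530439  0.30030316]
```

View pics/w10.png

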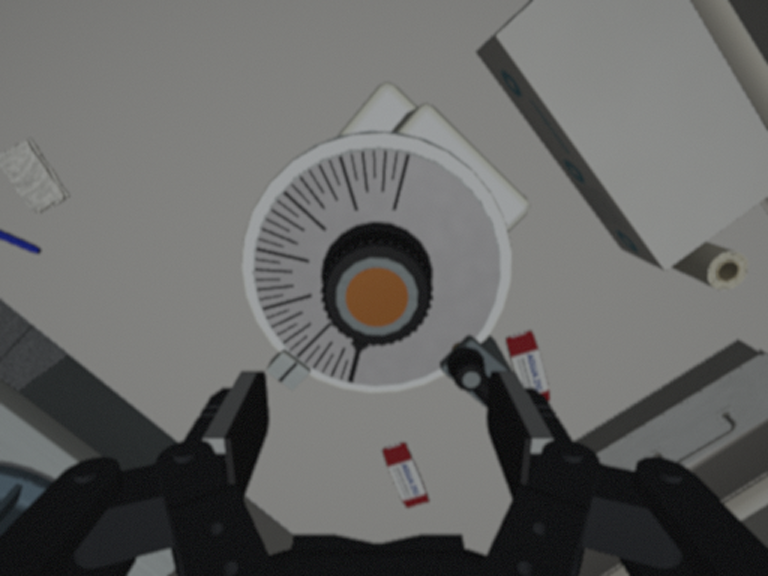

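View pics/w10b.png

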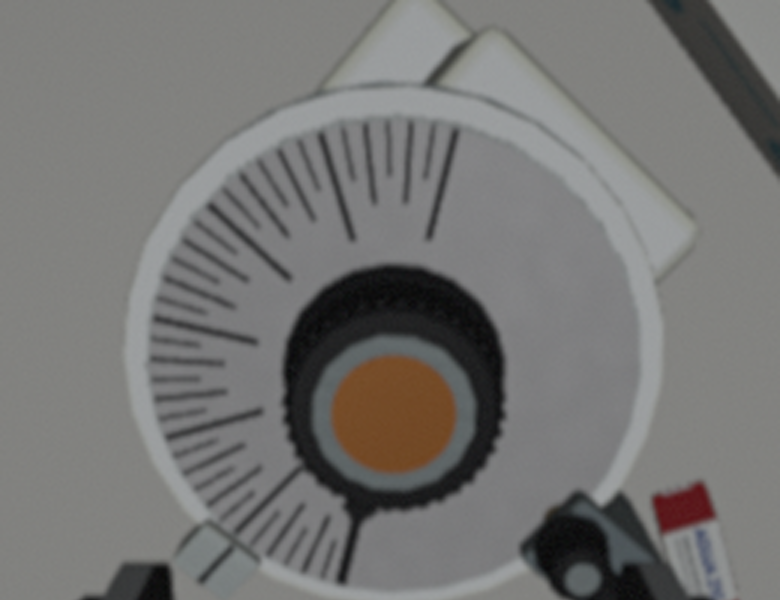

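Run:
```python
from h import *
import pickle
o=pickle.load(open('w10.pkl','rb'))
f=lambda u,v,z=.175: onz('wrist',(u/3+120,v/3+60),z,o)[:2]
c=f(394,414,.21);print(c)
for n,(u,v) in dict(idxin=(233,546),idxout=(200,582),l30o=(237,533),l30i=(300,468),z_o=(342,582),l60o=(167,437),l180=(457,130),l90o=(156,319)).items():
    d=f(u,v)-c; print(n,np.linalg.norm(d).round(4),np.degrees(np.arctan2(d[1],d[0])).round(1))
```

```text
[ 0.57301256 -0.01669998]
idxin 0.0742 -174.7
idxout 0.0908 -174.6
l30o 0.07 -176.2
l30i 0.0406 -176.6
z_o 0.0697 -146.3
l60o 0.07 153.3
l180 0.0704 33.3
l90o 0.0697 123.5
```

```bash
python3 -m pendant '[0,-0.0005,-0.05,0,0,0,0.07, 0,0,-0.04,0,0,0,0.07, 0,0,-0.03,0,0,0,0.07, 0,0,0,0,0,0,0.07, 0,0,0,0,0,0,0.05, 0,0,0,0,0,0,0.05, 0,0,0,0,0,0,0.05, 0,0,0,0,0,0.8,0.05,0,0,0,0,0,0.8,0.05,0,0,0,0,0,0,0.05,0,0,0,0,0,0,0.05]'
python3 - <<'E'
from h import *
o=ctrl.get_obs(); 
R=qm(o['eef_rot']); print(np.degrees(np.arctan2(R[1,2],R[0,2])),o['torque'])
E
python3 -m pendant '[0,0,0,0,0,0,0.07, 0,0,0,0,0,0,0.07, 0,0,0,0,0,0,0.07, 0,0,0.02,0,0,0,0.07, 0,0,0.04,0,0,0,0.07, 0,0,0.05,0,0,0,0.07,0,0,0.01,0,0,0,0.07,0,0,0,0,0,0,0.07]'
python3 - <<'E'
from h import *
import pickle
o=ctrl.get_obs(); print(o['eef_pos'])
im=ctrl.camera('wrist'); np.save('w11.npy',im);pickle.dump(o,open('w11.pkl','wb'))
save('w11b',cv2.resize(im[60:280,120:380],None,fx=3,fy=3,interpolation=cv2.INTER_CUBIC)[:600])
E
```

```text
time_s: 14.88
eef_pos: [0.5721, -0.0156, 0.1801]
eef_rot: [0.292, -0.292, 0.644, -0.644]
wrist_force: [-5.1, 1.5, -0.9]
opening: 0.636
-41.170184746210715 [0.35921815 0.8398958  0.10428653]
time_s: 15.88
eef_pos: [0.5729, -0.016, 0.3005]
eef_rot: [-0.293, 0.291, -0.644, 0.644]
wrist_force: [-1.3, 0.4, -0.9]
opening: 0.822
[ 0.57293923 -0.01595437  0.30049525]
```

View pics/w11b.png

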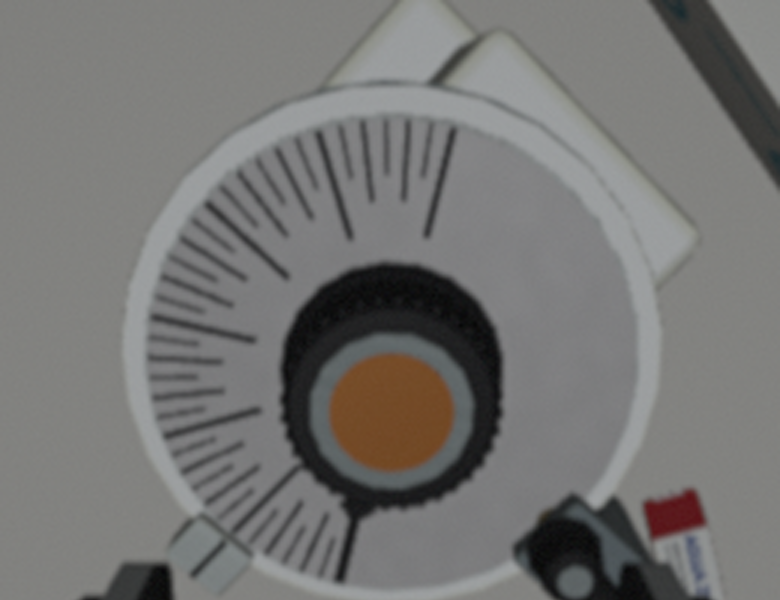

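```bash
python3 -m pendant '[0.001,-0.025,0,0,0,9,0.035, 0.001,-0.025,0,0,0,9,0.035, 0.002,-0.025,0,0,0,9,0.035, 0.002,-0.025,-0.01,0,0,9,0.035, 0.002,-0.026,-0.02,0,0,8,0.035, 0,0,0,0,0,0,0.035, 0,0,0,0,0,0,0.035]'
python3 - <<'E'
from h import *
o=ctrl.get_obs(); R=qm(o['eef_rot']); print(np.degrees(np.arctan2(R[1,2],R[0,2])),o['eef_pos'])
im=ctrl.camera('wrist'); save('w12',im)
for x in ctrl.silhouettes('clamp_lever','wrist')[:1]:
    ys,xs=np.nonzero(x['mask']); print(x['score'],x['bbox'])
    vx,vy,x0,y0=cv2.fitLine(np.c_[xs,ys].astype(np.float32),cv2.DIST_L2,0,.01,.01).ravel(); 
    a,b=onz('wrist',(x0,y0),.219,o),onz('wrist',(x0+vx*20,y0+vy*20),.219,o); d=b-a; print(np.degrees(np.arctan2(d[1],d[0])),a)
E
```

```text
time_s: 16.8
eef_pos: [0.58, -0.1412, 0.2687]
eef_rot: [-0.511, 0.512, -0.489, 0.487]
wrist_force: [0.7, 0.4, 0.1]
opening: 0.41
2.6625150435681477 [ 0.58003424 -0.14119895  0.26872302]
0.89 [240.2, 104.9, 268.4, 253.2]
-85.06327618397178 [ 0.58191068 -0.11365389  0.219     ]
```

View pics/w12.png

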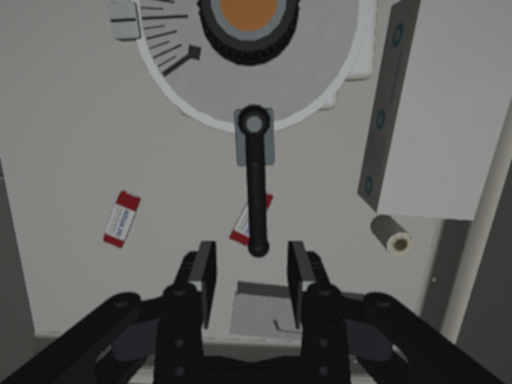

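```bash
python3 -m pendant '[0.0035,-0.0005,-0.02,0,0,2.3,0.035, 0,0,-0.035,0,0,0,0.035, 0,0,-0.022,0,0,0,0.035, 0,0,0,0,0,0,0.025, 0,0,0,0,0,0,0.025]'
python3 - <<'E'
from h import *
o=ctrl.get_obs(); R=qm(o['eef_rot']); print(np.degrees(np.arctan2(R[1,2],R[0,2])),o['eef_pos'],o['wrist_force'],o['torque'])
im=ctrl.camera('wrist'); save('w13',im)
E
```

```text
time_s: 17.52
eef_pos: [0.5848, -0.1422, 0.1944]
eef_rot: [0.522, -0.521, 0.477, -0.478]
wrist_force: [1.2, -0.2, 0.2]
opening: 0.291
5.0991481782391235 [ 0.58482518 -0.1421648   0.19435749] [ 1.19195351 -0.18100899  0.24240084] [0.03249015 0.02276851 0.0008888 ]
```

View pics/w13.png

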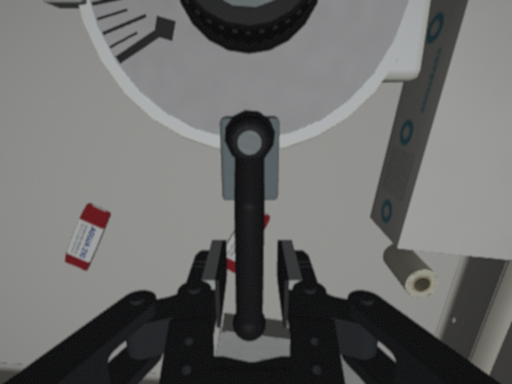

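```bash
cat > st.py <<'E'
from h import *
o=ctrl.get_obs(); p=np.array(o['eef_pos'])-[.5785,-.082,0]; th=np.arctan2(p[1],p[0]); F=o['wrist_force']
R=qm(o['eef_rot'])
t=np.array([-np.sin(th),np.cos(th)])
print('th',np.degrees(th).round(1),'r',np.hypot(p[0],p[1]).round(4),'jaw-90',(np.degrees(np.arctan2(R[1,2],R[0,2]))-90).round(1),'Ftan',(F[:2]@t).round(2),'Frad',(F[:2]@[np.cos(th),np.sin(th)]).round(2),'Fz',F[2].round(2),'tq',o['torque'].round(2),o['time_s'])
E
python3 -m pendant '[-0.0048,0,0,0,0,-4.5,0.025, -0.0048,0,0,0,0,-4.5,0.025, -0.0047,0.0006,0,0,0,-4.5,0.025, -0.0047,0.0006,0,0,0,-4.5,0.025, -0.0045,0.0014,0,0,0,-4.5,0.025, -0.0045,0.0014,0,0,0,-4.5,0.025]'; python3 st.py
python3 -m pendant '[0,0,0,0,0,0,0.025]'; python3 st.py
```

```text
time_s: 18.32
eef_pos: [0.5577, -0.1387, 0.1947]
eef_rot: [-0.396, 0.394, -0.585, 0.588]
wrist_force: [5.0, 1.1, -2.1]
opening: 0.291
th -110.1 r 0.0604 jaw-90 -112.1 Ftan 4.29 Frad -2.75 Fz -2.14 tq [ 0.04 -0.66  0.08] 18.325
time_s: 18.45
eef_pos: [0.5572, -0.1386, 0.1946]
eef_rot: [-0.397, 0.395, -0.585, 0.587]
wrist_force: [2.6, -0.9, 0.1]
opening: 0.293
th -110.7 r 0.0605 jaw-90 -111.9 Ftan 2.71 Frad -0.1 Fz 0.15 tq [ 0.01 -0.42  0.06] 18.45
```

```bash
python3 -m pendant '[-0.0042,0.0021,0,0,0,-4.5,0.025, -0.0042,0.0021,0,0,0,-4.5,0.025]' >/dev/null; python3 st.py
python3 -m pendant '[-0.0019,0.0013,0,0,0,-2.25,0.025]' >/dev/null; python3 st.py
python3 -m pendant '[-0.0019,0.0013,0,0,0,-2.25,0.025]' >/dev/null; python3 st.py
python3 -m pendant '[-0.0019,0.0014,0,0,0,-2.25,0.025]' >/dev/null; python3 st.py
python3 -m pendant '[-0.0019,0.0014,0,0,0,-2.25,0.025]' >/dev/null; python3 st.py
```

```text
th -119.0 r 0.0604 jaw-90 -121.0 Ftan 3.94 Frad -1.75 Fz 0.95 tq [-0.11 -0.65  0.1 ] 18.7
th -121.3 r 0.0603 jaw-90 -123.2 Ftan 4.12 Frad -0.85 Fz 0.45 tq [-0.24 -0.55  0.01] 18.825
th -123.4 r 0.0603 jaw-90 -125.4 Ftan 4.27 Frad -1.84 Fz 0.98 tq [-0.25 -0.54  0.08] 18.95
th -125.5 r 0.0603 jaw-90 -127.6 Ftan 3.74 Frad 0.34 Fz -0.17 tq [-0.34 -0.57  0.03] 19.075
th -127.8 r 0.0603 jaw-90 -129.9 Ftan 4.17 Frad -0.81 Fz 0.14 tq [-0.29 -0.61  0.01] 19.2
```

```bash
for i in 1 ; do :; done
python3 -m pendant '[-0.0017,0.0016,0,0,0,-2.25,0.025]' >/dev/null; python3 st.py
python3 -m pendant '[-0.0017,0.0016,0,0,0,-2.25,0.025]' >/dev/null; python3 st.py
python3 -m pendant '[-0.0016,0.0017,0,0,0,-2.25,0.025]' >/dev/null; python3 st.py
python3 -m pendant '[-0.0016,0.0017,0,0,0,-2.25,0.025]' >/dev/null; python3 st.py
```

```text
th -129.9 r 0.0602 jaw-90 -132.1 Ftan 3.76 Frad -1.07 Fz 0.51 tq [-0.4  -0.59  0.01] 19.325
th -132.0 r 0.0602 jaw-90 -134.4 Ftan 4.89 Frad 0.1 Fz -0.45 tq [-0.46 -0.67  0.06] 19.45
th -134.1 r 0.0601 jaw-90 -136.6 Ftan 5.65 Frad -0.0 Fz -0.46 tq [-0.55 -0.64  0.06] 19.575
th -136.2 r 0.0601 jaw-90 -138.9 Ftan 6.38 Frad -1.12 Fz -0.39 tq [-0.59 -0.67  0.08] 19.7
```

```bash
python3 -m pendant '[-0.0014,0.0019,0,0,0,-2.25,0.025]' >/dev/null; python3 st.py
python3 -m pendant '[-0.0014,0.0019,0,0,0,-2.25,0.025]' >/dev/null; python3 st.py
python3 -m pendant '[-0.0013,0.0020,0,0,0,-2.25,0.025]' >/dev/null; python3 st.py
python3 -m pendant '[-0.0013,0.0020,0,0,0,-2.25,0.025]' >/dev/null; python3 st.py
```

```text
th -138.3 r 0.06 jaw-90 -141.2 Ftan 6.35 Frad 0.32 Fz -0.57 tq [-0.81 -0.63  0.07] 19.825
th -140.4 r 0.06 jaw-90 -143.4 Ftan 6.47 Frad 0.43 Fz 0.11 tq [-0.85 -0.61  0.04] 19.95
th -142.5 r 0.0599 jaw-90 -145.7 Ftan 6.86 Frad 1.71 Fz -0.48 tq [-1.07 -0.55  0.05] 20.075
th -144.7 r 0.0599 jaw-90 -147.9 Ftan 8.2 Frad 1.32 Fz -1.22 tq [-1.03 -0.55  0.1 ] 20.2
```

```bash
python3 -m pendant '[-0.0011,0.0021,0,0,0,-2.25,0.025]' >/dev/null; python3 st.py
python3 -m pendant '[-0.0011,0.0021,0,0,0,-2.25,0.025]' >/dev/null; python3 st.py
python3 - <<'E'
from h import *
im=ctrl.camera('wrist'); save('w14',im)
E
```

```text
th -146.8 r 0.0598 jaw-90 -150.2 Ftan 8.88 Frad 2.28 Fz -0.7 tq [-1.25 -0.43  0.01] 20.325
th -148.9 r 0.0598 jaw-90 -152.4 Ftan 8.74 Frad 2.04 Fz -0.37 tq [-1.34 -0.46  0.09] 20.45
```

View pics/w14.png

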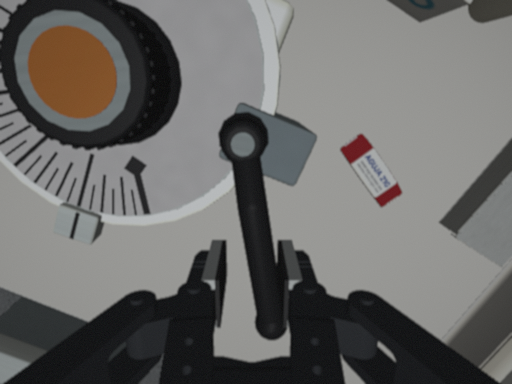

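```bash
python3 -m pendant '[-0.0010,0.0021,0,0,0,-1,0.025]' >/dev/null; python3 st.py
python3 -m pendant '[-0.0010,0.0021,0,0,0,-1,0.025]' >/dev/null; python3 st.py
```

```text
th -150.9 r 0.0599 jaw-90 -153.4 Ftan 10.28 Frad 3.38 Fz -0.89 tq [-1.58 -0.25  0.08] 20.625
th -153.0 r 0.06 jaw-90 -154.4 Ftan 11.71 Frad 4.13 Fz -0.4 tq [-1.74 -0.16  0.03] 20.75
```

```bash
python3 -m pendant '[0.001,-0.002,0,0,0,0,0.03, 0.002,-0.004,0,0,0,0,0.04, 0,0,0,0,0,0,0.04, 0,0,0,0,0,0,0.04]'; python3 st.py
python3 - <<'E'
from h import *
im=ctrl.camera('wrist'); save('w15',im)
E
```

```text
time_s: 21.25
eef_pos: [0.5267, -0.1117, 0.1926]
eef_rot: [0.157, -0.157, 0.69, -0.689]
wrist_force: [0.2, -1.0, -0.2]
opening: 0.467
th -150.2 r 0.0597 jaw-90 -154.4 Ftan 0.93 Frad 0.35 Fz -0.24 tq [ 0.03  0.02 -0.04] 21.25
```

View pics/w15.png

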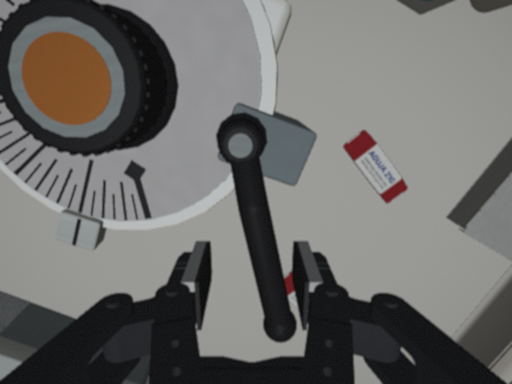

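```bash
python3 -m pendant '[0,0,0.03,0,0,0,0.04, 0,0,0.04,0,0,0,0.04, 0.01,0.02,0.04,0,0,5,0.04, 0.01,0.02,0.03,0,0,10,0.04,0.01,0.02,0,0,0,10,0.04,0,0.02,0,0,0,10,0.04,0,0,0,0,0,0,0.04,0,0,0,0,0,0,0.04]'
python3 - <<'E'
from h import *
o=ctrl.get_obs(); im=ctrl.camera('wrist'); print(o['eef_pos'],o['wrist_force'])
import pickle; pickle.dump(o,open('w16.pkl','wb'))
save('w16',cv2.resize(im,None,fx=1.5,fy=1.5,interpolation=cv2.INTER_CUBIC))
for x in ctrl.silhouettes('clamp_lever','wrist')[:1]:
    ys,xs=np.nonzero(x['mask']); print(x['score'],x['bbox'])
    vx,vy,x0,y0=cv2.fitLine(np.c_[xs,ys].astype(np.float32),cv2.DIST_L2,0,.01,.01).ravel(); 
    a,b=onz('wrist',(x0,y0),.219,o),onz('wrist',(x0+vx*20,y0+vy*20),.219,o); d=b-a; print(np.degrees(np.arctan2(d[1],d[0])),a)
E
```

```text
time_s: 22.3
eef_pos: [0.5567, -0.0323, 0.3326]
eef_rot: [-0.356, 0.356, -0.611, 0.611]
wrist_force: [0.6, 0.0, -0.7]
opening: 0.471
[ 0.55666005 -0.0322636   0.33264528] [ 0.62350784  0.03684635 -0.6540645 ]
0.78 [258.3, 206.2, 310.4, 305.5]
41.10710471043634 [ 0.55466011 -0.09934004  0.219     ]
```

View pics/w16.png

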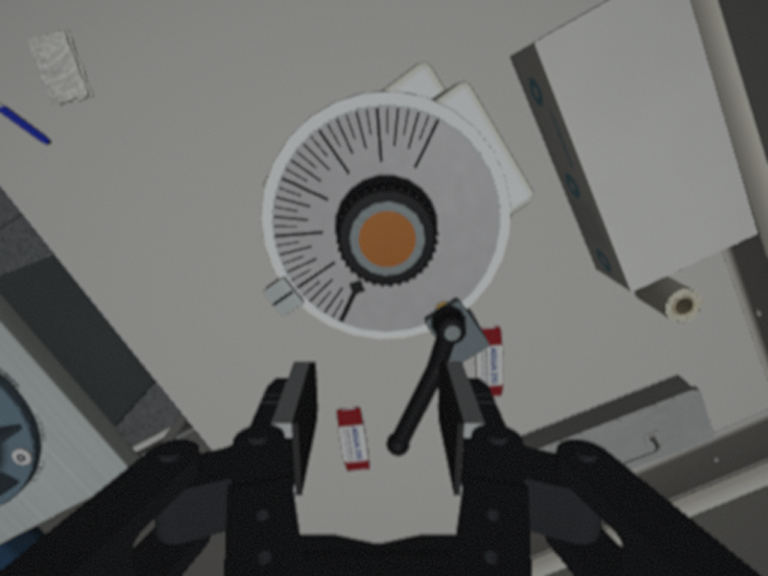

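Run:
```python
from h import *
import pickle
o=pickle.load(open('w16.pkl','rb'))
f=lambda u,v,z=.175: onz('wrist',(u/1.5,v/1.5),z,o)[:2]
s=f(452,333,.215);b=f(398,443,.219);d=b-s;print(s,'lever',np.linalg.norm(d),np.degrees(np.arctan2(d[1],d[0])))
c=f(387,239,.21);print(c)
for n,(u,v) in dict(idxin=(290,290),idxout=(273,303),l30o=(300,284),l30i=(333,263),z_o=(342,321)).items():
    d=f(u,v)-c; print(n,np.linalg.norm(d).round(4),np.degrees(np.arctan2(d[1],d[0])).round(1))
```

```text
[ 0.57931566 -0.08332021] lever 0.07926605862502217 -142.476599692222
[ 0.57314645 -0.01653684]
idxin 0.0754 -175.9
idxout 0.0902 -175.2
l30o 0.0674 -175.6
l30i 0.0413 -174.9
z_o 0.0701 -144.1
```

Run:
```python
from h import *
ctrl.camera('scene')
for t in ['bottle_brown','bottle_white']:
    x=ctrl.silhouettes(t,'scene')[0]; print(t,x['bbox'])
ctrl.hand_in()
```

```text
bottle_brown [169.9, 171.3, 195.2, 216.8]
bottle_white [207.0, 155.0, 227.1, 202.7]
the job is handed in; nothing more can be done
```

The job is handed in at about 22.5 s of the 72 s. The dial reads 30 degrees and is clamped, as far as the cameras and wrist force can show.

- **Loosening:** I swung the lever from about 1.33 rad to about 0.34 rad.
- **Setting the dial:** I turned the ring about 88 degrees clockwise in one hold. A picture then showed the reading at about 28.5 degrees. I took hold again and turned it back about 1.6 degrees, which put the 30 line on the index to within about half a degree.
- **Tightening:** The pad bit at about 1.05 rad, where the push on the lever began to rise. I stopped at a tangential push of 10 to 12 N. The last reading was 11.7 N, a little over the 9 to 11 N given as well firm. The lever then sprang back about 0.1 rad.

**Last checks**
- **Reading:** The dial read 30 degrees within about 1 to 2 degrees after clamping. The 30 line itself agreed with the index to within 0.7 degrees. The zero line gave about 31 degrees.
- **Lever:** It rests about 0.27 rad past the bite, within the firm range of 0.2 to 0.45. Two image measurements of its angle disagreed by about 3.5 degrees. I trusted the one taken from the screw and ball.
- **Clamping force:** The shoe's contact force could not be measured directly.
- **Bottles and arm:** Both bottles appear in the same place as at the start, within about 2 pixels. The arm was clear of everything.

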